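# Shut the tin and scan its sloping label

## Robot

A 7-joint arm with a two-finger parallel gripper is mounted at the origin on the work surface. World frame = base frame: x ahead of the robot, y to its left, z up, the work surface at z = 0. Lengths are in m, angles in rad, forces in N, time in s.
With the tool pointing down it reaches from about 0.35 to 0.9 m from the base axis. Payload 8.1 kg.
Tool frame: the origin (TCP) lies midway between the tips of the shut fingers; the grasp point (between the pads) lies 19 mm behind it; z points along the fingers, y is the line along which they close (so a half turn about z gives the same grasp; the last joint's range is limited). The gripper opens to 92 mm and grips with 3 to 60 N. Pads are 19 mm wide; open, the fingers measure 130 mm over their backs; the gripper's body (75 mm by 190 mm) begins 47 mm behind the grasp point.
Start: joints at [1.018, 0.434, 0.025, 1.573, -0.012, 1.134, -0.075], TCP at [0.272, -0.563, 0.227] pointing down, gripper open.
Joint ranges: [-2.62, 2.62], [-0.44, 2.09], [-1.27, 1.32], [0.08, 2.57], [-1.32, 4.46], [0.12, 2], [-2.74, 2.74]. Speed limits (rad/s): [2.22, 2.22, 3.01, 3.01, 3.14, 3.14, 3.14].

## Interface

Orientations are given as a rotation vector (axis times angle).
In Python, from cell import observe, cams, job gives the robot as it stands. The module is installed in compiled form; this text tells all that it offers.
- The arm moves only by the tool step_arm, never from a script. Its argument "steps" is a list of rows, each a list of 6 numbers: the shift along the world's x, y, z in mm, then the turn, a rotation vector about the world's x, y, z in rad. In form: [[dx, dy, dz, rx, ry, rz], ...]. A call has 1 to 20 rows; each row shifts and turns the commanded pose from where the row before left it; what a row does not reach is not made up. A row lasts 1/12 s, in which the tool goes at most 41.7 mm and 7.16 degrees, less where a joint would pass 70% of its speed; a pose out of reach is approached as far as the arm can. A call with a gripper value outside its range is refused whole. "gripper" is the opening, from 0 (shut) to 1 (fully open), set as the call begins (left out, the last holds). The fingers move at their own pace and stop on an object; "force" is the grip in N (left out, the last holds). Time passes only in rows, so rows that do not move let the fingers close. It gives the time, the measured TCP pose, the force, the opening and the grip force at its end, in the units of the state.
- observe(): the state, without advancing time (a new reading comes with each control period).
- cams.get_image(name): name is "side" or "top" or "wrist"; returns the picture (480x640x3 uint8, red, green, blue); there is no depth.
- cams.get_calibration(name): a dict with "fov_y" (degrees; the focal length in pixels is half the picture's height over the tangent of half this angle, whatever the lens; pixels are square), "cx", "cy" (the principal point, pixels), "world_to_cam" (4x4, takes a point from world to camera coordinates). Camera axes: x right, y up, looking along -z (the intrinsics and any distortion apply to the point x, -y, -z); pixel columns grow to the right and rows downward; lengths in m; the calibration is good to about 2 mm. A picture is of the moment at which its call begins: read the wrist's pose just before it. get_calibration takes no time and is no camera call; for the wrist camera it gives the pose at the moment of the call.
- job.sign_off(): hands the job in; it is judged then, once.
The state is a dict: "clock": time; "joints": joint angles; "dq": joint speeds; "joint_efforts": joint torques, N m; "position": TCP position; "ee_rot": TCP orientation; "force": force on the tool from outside, world axes, zero at the start; "ft_torque": the same for the moment, N m; "width": opening from 0.0 (shut) to 1.0 (fully open); "gripper_force": force on a finger pad.
Only numpy, scipy, OpenCV 4.12 (cv2) and the standard library are available. Lean on these libraries where they do the work, as an engineer would, in place of code of your own. Each camera call takes 0.05 s, during which the arm holds its last target. There are 200 camera calls.

## Task

Shut the sloping lid of the green tin fully, then pick up the hand scanner and read the label on the lid: point the window under its head square at the middle of the label from about 80 mm away and hold it still there for two seconds, never touching the tin with the scanner. Then stand the scanner gently upright on the middle of the round ceramic coaster. Leave everything else where it is.

Things in the scene. Friction and masses are not known exactly. Their poses are not given: they have to be found in the camera images.
- scanner: hand scanner standing on its head: a grey head 68 (x) x 56 (y) x 34 mm tall with the scan window in its underside, and above it a square black handle 32 x 32 mm in section, reaching from 34 to 98 mm height (a collar 50 x 46 mm covers it up to 41 mm). 0.14 to 0.28 kg, centre of mass about 31 mm up. Origin at the centre of the underside; z up through the handle; it scans along its own -z
- scanner_window (a point): centre of the scan window in the underside of the scanner's head, axes as the scanner's; it looks along -z
- tin: green tin fixed to the shelf, 140 (x) x 160 (y) mm, with a sloping top: its low wall (-x side) is 45 mm tall, its high wall (+x side) 132 mm. Origin under its centre
- tin_lid (a joint): lid angle in rad: 0 is fully shut (lid sloping 32 deg from level, down towards the tin's -x side), growing as it opens upward about the top of the high wall, to 1.5. The hinge is stiff: the lid stays where it is left and takes about 1 to 2 N at its free edge to move
- tin_lid_hinge (a point): middle of the hinge line, along y on top of the high wall; axes turn with the lid: -x runs from the hinge to the free edge, z out of the lid's outer face. The lid's outer face is 5 mm above this point along z
- lid_edge (a point): middle of the lid's free edge on its outer face, 165 mm from the hinge; axes as the lid's. The lid is 166 mm wide (y) and 5 mm thick
- label (a point): centre of the white bar label (55 x 90 mm) in the middle of the lid's outer face, 82 mm from the hinge; axes as the lid's, z straight out of the label
- coaster: round ceramic coaster, 110 mm across, 8 mm thick, fixed to the shelf; origin at the centre of its underside, its top is 8 mm above it
- tire_lever: yellow plastic tire lever lying flat, 120 x 17 x 8 mm, to be left alone; origin under its middle, x along it
- lockring_tool: chrome lockring tool lying flat, a 140 mm long round bar up to 25 mm thick, to be left alone; origin under its middle, x along it
- grease_jar: closed jar, 68 mm across, 70 mm tall, to be left alone; origin under its centre
- mug: white mug, 80 mm across with a handle, 90 mm tall, to be left alone; origin under its centre
- oil_bottle: bottle, 52 mm across, 140 mm tall, to be left alone; origin under its centre
There are look-alikes about, which are no part of the job. Several things have the shape of the tin; the one meant has the colours described above.

How it is judged:
By the outcome, as a careful person would: the job done as asked, in the order asked, and still so for the second after the job is handed in, with the robot touching nothing.
It also fails if it takes over 67 s, if anything falls off the work surface, if the arm or the gripper's body presses on something with over 40 N, if the wrist force passes 120 N, or if a joint passes its speed limit or range.

## Working session

There is one attempt and no reset: what is moved stays moved. The work goes in short steps, Python scripts to look and compute and a tool call to move; the robot and the scene stay as the last step left them, time stands still between calls to the robot, and variables do not carry over. Pictures are saved under pics/ and viewed, at most 10 in all, crops included, and the job is handed in when it is done.

Besides the shell and the picture viewer there is one more tool, called after "Request:" as name(argument=value, ...) on one line, values as JSON. step_arm: Moves the arm, as the interface text tells. Its arguments: {"type":"object","properties":{"steps":{"type":"array","items":{"type":"array","items":{"type":"number"}}},"gripper":{"type":"number"},"force":{"type":"number"}},"required":["steps"]}

```bash
mkdir -p pics
python3 - <<'E'
from cell import observe,cams
import cv2,numpy as np
for n in ["side","top"]:
    im=cams.get_image(n); cv2.imwrite(f"pics/{n}0.png",im[:,:,::-1])
    c=cams.get_calibration(n); print(n,c)
s=observe();print({k:np.round(v,3) for k,v in s.items()})
E
```

```text
side {'fov_y': 53.66942718987527, 'cx': 320.7779392245536, 'cy': 243.5627517023463, 'world_to_cam': array([[-0.86240337, -0.50584859,  0.01943253,  0.43541743],
       [ 0.32806349, -0.52924432,  0.7824799 , -0.20854454],
       [-0.3855318 ,  0.68118841,  0.62237254, -1.06078847],
       [ 0.        ,  0.        ,  0.        ,  1.        ]])}
top {'fov_y': 47.83174734749869, 'cx': 310.8358617347488, 'cy': 236.0238000386352, 'world_to_cam': array([[-0.00553232, -0.99997732,  0.00384092,  0.04695674],
       [ 0.9833577 , -0.00474278,  0.18161809, -0.50652894],
       [-0.18159575,  0.00478177,  0.98336164, -1.1994367 ],
       [ 0.        ,  0.        ,  0.        ,  1.        ]])}
{'clock': np.float64(0.1), 'joints': array([ 1.018,  0.435,  0.025,  1.574, -0.012,  1.134, -0.075]), 'dq': array([ 0.001, -0.003,  0.001, -0.002,  0.   ,  0.001,  0.001]), 'joint_efforts': array([ 3.0000e-03, -6.6913e+01,  9.8800e-01, -3.1515e+01, -6.1000e-02,
        3.7000e-02,  0.0000e+00]), 'position': array([ 0.271, -0.562,  0.226]), 'ee_rot': array([-3.061e+00, -7.000e-01,  1.000e-03]), 'force': array([-1.424,  0.331, -0.522]), 'ft_torque': array([-0.054, -0.027, -0.043]), 'gripper_force': np.float64(0.0), 'width': np.float64(1.0)}
```

View pics/side0.png

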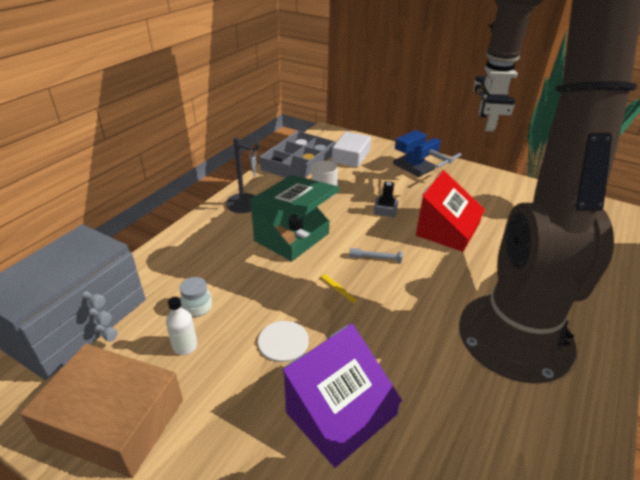

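View pics/top0.png

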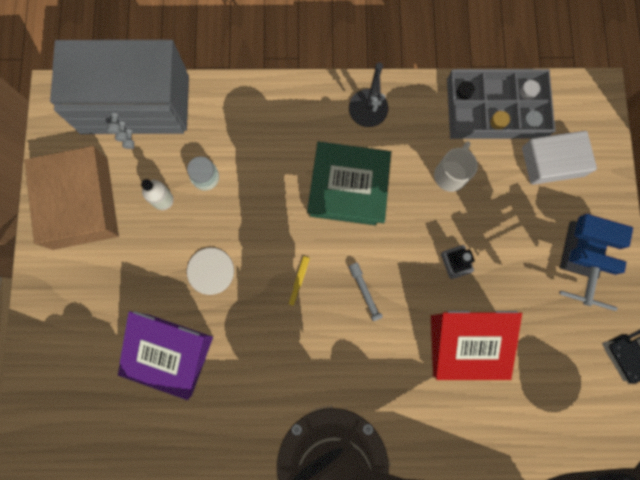

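The top view shows three tins: purple at (165,355), red at (477,346) and green at (350,182). Only the green one fits; it is the one with the open lid. The scanner is at (459,260) and the coaster at (210,271). I'll confirm with an enlarged crop.

Run:
```python
import cv2,numpy as np
t=cv2.imread("pics/top0.png");s=cv2.imread("pics/side0.png")
def cr(im,x,y,w,h,k): return cv2.resize(im[y:y+h,x:x+w],None,fx=k,fy=k,interpolation=cv2.INTER_CUBIC)
a=np.hstack([cr(t,300,135,100,100,4),cr(s,240,165,100,100,4)][:2])
b=np.hstack([cr(t,430,235,100,50,4),cr(s,350,172,100,50,4)])
cv2.imwrite("pics/crop1.png",np.vstack([a,b]))
```

```text
(no output)
```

View pics/crop1.png

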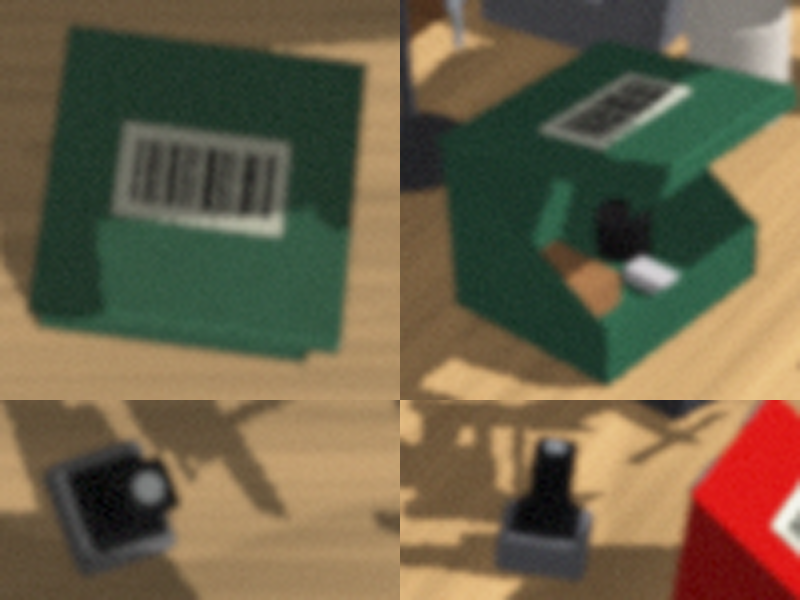

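The crop confirms the green tin with its lid open and nothing on it. In the top view the lid corners are at (318,142), (391,151), (384.5,222.5) and (308.5,214). The scanner's handle top is near (467.5,257). Next I triangulate.

```bash
cat > h.py <<'E'
from cell import observe,cams
import cv2,numpy as np
C={n:cams.get_calibration(n) for n in("side","top")}
def P(n,c=None):
    c=c or C[n]; f=240/np.tan(np.radians(c["fov_y"]/2))
    K=np.array([[f,0,c["cx"]],[0,f,c["cy"]],[0,0,1]])
    return K,np.diag([1,-1,-1])@np.array(c["world_to_cam"])[:3]
def tri(top,side):
    a=[];
    for n,p in(("top",top),("side",side)):
        K,E=P(n);a.append(K@E)
    X=cv2.triangulatePoints(a[0],a[1],np.array(top,float).reshape(2,1),np.array(side,float).reshape(2,1))
    X=X[:3,0]/X[3,0]
    e=[np.linalg.norm((lambda q:q[:2]/q[2])(M@np.r_[X,1])-p) for M,p in zip(a,(top,side))]
    return X,e
def plane(n,p,z,c=None):
    K,E=P(n,c); o=-E[:,:3].T@E[:,3]; d=E[:,:3].T@np.linalg.inv(K)@np.r_[p,1]
    return o+d*(z-o[2])/d[2]
E
python3 - <<'E'
from h import *
np.set_printoptions(precision=4,suppress=True)
T=lambda u,v:(300+u/4,135+v/4); S=lambda u,v:(240+(u-400)/4,165+v/4)
N=["hL","hR","fR","fL","l hL","l hR","l fR","l fL"]
t=[(72,28),(363,66),(338,348),(32,312),(122,122),(292,145),(283,237),(112,214)]
s=[(447,148),(600,42),(795,88),(665,185),(540,128),(632,72),(690,90),(605,150)]
X=[]
for n,a,b in zip(N,t,s):
    x,e=tri(T(*a),S(*b));X.append(x);print(n,x,np.round(e,2))
X=np.array(X)
for i,j in((0,1),(1,2),(2,3),(3,0),(4,5),(5,6)):print(N[i],N[j],np.linalg.norm(X[i]-X[j]))
print("label",X[4:].mean(0))
print("scan top",tri((467.5,257),(388.25,183.3)))
im=cams.get_image("top");hsv=cv2.cvtColor(im,cv2.COLOR_RGB2HSV)
im2=cams.get_image("side");hs2=cv2.cvtColor(im2,cv2.COLOR_RGB2HSV)
def big(m,x,y,w,h):
    k=np.zeros_like(m);k[y:y+h,x:x+w]=m[y:y+h,x:x+w]
    c=max(cv2.findContours(k,0,1)[0],key=cv2.contourArea);return c
m=cv2.inRange(hsv,(0,0,140),(180,50,255));c=big(m,180,240,65,65)
el=cv2.fitEllipse(c);print("coaster",el,plane("top",el[0],.008))
for q in (-1,1): print(plane("top",np.add(el[0],(q*el[1][0]/2,0)),.008))
m=cv2.inRange(hs2,(0,0,140),(180,50,255));c=big(m,250,315,64,50)
el=cv2.fitEllipse(c);print("coaster side",el,plane("side",el[0],.008))
for p in((48,475),(90,573),(175,545),(135,442)):
    print("head",plane("top",(430+p[0]/4,235+(p[1]-400)/4),.030))
for n,p in(("mug",(455,170)),("bottle",(156,193)),("red",(477,346))):print(n,plane("top",p,.07))
E
```

```text
hL [0.702  0.027  0.1292] [0.66 0.73]
hR [ 0.6811 -0.1311  0.1349] [1.16 1.18]
fR [ 0.5158 -0.1088  0.1638] [0.81 0.85]
fL [0.5267 0.0488 0.1781] [2.19 2.5 ]
l hL [0.6425 0.0017 0.1504] [0.18 0.2 ]
l hR [ 0.6303 -0.0897  0.1488] [0.45 0.48]
l fR [ 0.5786 -0.0823  0.1552] [1.05 1.1 ]
l fL [0.5894 0.0077 0.1558] [0.02 0.02]
hL hR 0.15961835714641612
hR fR 0.16930639925279709
fR fL 0.1586207543525375
fL hL 0.1833458211229765
l hL l hR 0.09225337064639509
l hR l fR 0.05262405301729663
label [ 0.6102 -0.0407  0.1525]
scan top (array([ 0.4511, -0.2976,  0.0988]), [np.float64(1.1300333276510137), np.float64(1.1111461280828019)])
coaster ((209.88424682617188, 270.6902770996094), (45.23552322387695, 45.8935546875), 45.235374450683594) [0.4323 0.2813 0.008 ]
[0.4326 0.3342 0.008 ]
[0.4321 0.2283 0.008 ]
coaster side ((283.0372009277344, 340.9867858886719), (40.1292724609375, 50.12018966674805), 88.39823150634766) [0.4327 0.2851 0.008 ]
head [ 0.4665 -0.2599  0.03  ]
head [ 0.4094 -0.2813  0.03  ]
head [ 0.4253 -0.3312  0.03  ]
head [ 0.4856 -0.3115  0.03  ]
mug [ 0.656  -0.2897  0.07  ]
bottle [0.6042 0.3982 0.07  ]
red [ 0.257  -0.3161  0.07  ]
```

Request:
step_arm(steps=[[15.8, 29.3, 0, 0, 0, -0.032], [15.8, 29.3, 0, 0, 0, -0.032], [15.8, 29.3, 0, 0, 0, -0.032], [15.8, 29.3, 0, 0, 0, -0.032], [15.8, 29.3, 0, 0, 0, -0.032], [15.8, 29.3, 0, 0, 0, -0.032], [15.8, 29.3, 0, 0, 0, -0.032], [15.8, 29.3, 0, 0, 0, -0.032], [15.8, 29.3, 0, 0, 0, -0.032], [15.8, 29.3, 0, 0, 0, -0.032], [15.8, 29.3, 0, 0, 0, -0.032], [15.8, 29.3, 0, 0, 0, -0.032], [15.8, 29.3, 0, 0, 0, -0.032], [15.8, 29.3, 0, 0, 0, -0.032], [15.8, 29.3, 0, 0, 0, -0.032], [15.8, 29.3, 0, 0, 0, -0.032], [15.8, 29.3, 0, 0, 0, -0.032], [15.8, 29.3, 0, 0, 0, -0.032], [0, 0, 0, 0, 0, 0]], gripper=0, force=25)

```text
clock: 1.78
position: [0.5585, -0.0275, 0.2266]
ee_rot: [-3.132, 0.188, -0.002]
force: [-0.1, 0.9, -0.2]
width: 0.006
gripper_force: 0.0
```

Request:
step_arm(steps=[[-0.3, -0.7, -15, 0, 0, 0], [-0.3, -0.7, -15, 0, 0, 0], [-0.3, -0.7, -15, 0, 0, 0], [-0.3, -0.7, -15, 0, 0, 0], [-0.3, -0.7, -10, 0, 0, 0], [-0.3, -0.7, -9, 0, 0, 0], [-0.3, -0.7, -9, 0, 0, 0], [-0.3, -0.7, -9, 0, 0, 0], [0, 0, -9, 0, 0, 0], [0, 0, -9, 0, 0, 0], [0, 0, -9, 0, 0, 0], [0, 0, -9, 0, 0, 0], [0, 0, -9, 0, 0, 0], [0, 0, -9, 0, 0, 0], [0, 0, -7, 0, 0, 0], [0, 0, -4, 0, 0, 0], [0, 0, 0, 0, 0, 0]])

```text
clock: 3.2
position: [0.553, -0.041, 0.0636]
ee_rot: [3.135, -0.198, -0.003]
force: [-0.6, -0.1, 0.3]
width: 0.004
gripper_force: 0.0
```

Request:
step_arm(steps=[[0, 0, -2, 0, 0, 0], [0, 0, -2, 0, 0, 0], [0, 0, 0, 0, 0, 0]])

```text
clock: 3.45
position: [0.5538, -0.0411, 0.0607]
ee_rot: [3.135, -0.198, 0.0]
force: [1.0, -0.0, 1.0]
width: 0.002
gripper_force: 0.2
```

Request:
step_arm(steps=[[0, 0, -2, 0, 0, 0], [0, 0, -2, 0, 0, 0], [0, 0, 0, 0, 0, 0]])

```text
clock: 3.7
position: [0.5547, -0.0411, 0.0579]
ee_rot: [3.135, -0.198, 0.003]
force: [-3.6, -0.4, 14.9]
width: 0.006
gripper_force: 6.8
```

Request:
step_arm(steps=[[0, 0, -1, 0, 0, 0], [0, 0, 0, 0, 0, 0], [0, 0, 8, 0, 0, 0], [-10, 0, 30, 0, 0, 0], [-15, -15, 35, 0, 0, 0.04], [-15, -30, 20, 0, 0, 0.05], [-10, -38, 0, 0, 0, 0.06], [-10, -38, 0, 0, 0, 0.06], [-10, -38, 0, 0, 0, 0.06], [-10, -38, 0, 0, 0, 0.06], [-10, -38, 0, 0, 0, 0.06], [-10, -30, 0, 0, 0, 0.06], [-6, 0, 0, 0, 0, 0.03], [0, 0, 0, 0, 0, 0], [0, 0, 0, 0, 0, 0]], gripper=1)

```text
clock: 4.95
position: [0.4477, -0.3057, 0.1488]
ee_rot: [-3.093, -0.55, -0.0]
force: [0.3, 0.2, 0.5]
width: 0.995
gripper_force: 0.0
```

Run:
```python
from h import *
s=observe();print(s["position"],s["ee_rot"],s["clock"])
c=cams.get_calibration("wrist");np.save("wcal.npy",c,allow_pickle=True);print(c)
w=cams.get_image("wrist");t=cams.get_image("top");d=cams.get_image("side")
for n,i in(("w",w),("t",t),("s",d)):cv2.imwrite(f"pics/{n}1.png",i[:,:,::-1])
cr=lambda im,x,y,w,h,k:cv2.resize(im[y:y+h,x:x+w,::-1],None,fx=k,fy=k,interpolation=cv2.INTER_CUBIC)
cv2.imwrite("pics/crop2.png",np.vstack([np.hstack([cr(t,300,135,100,100,4),cr(d,240,165,100,100,4)])]))
```

```text
[ 0.44766223 -0.30572383  0.1487774 ] [-3.09261036e+00 -5.49907613e-01 -3.83411531e-04] 4.95
{'fov_y': 70.16393928217403, 'cx': 318.78215166496443, 'cy': 240.17094574064217, 'world_to_cam': array([[ 3.44110066e-01, -9.38929295e-01,  2.01708826e-04,
        -4.40653323e-01],
       [ 9.03133036e-01,  3.30932255e-01, -2.73559066e-01,
        -2.90228404e-01],
       [ 2.56785869e-01,  9.43165982e-02,  9.61855185e-01,
        -4.00892586e-01],
       [ 0.00000000e+00,  0.00000000e+00,  0.00000000e+00,
         1.00000000e+00]])}
```

View pics/crop2.png

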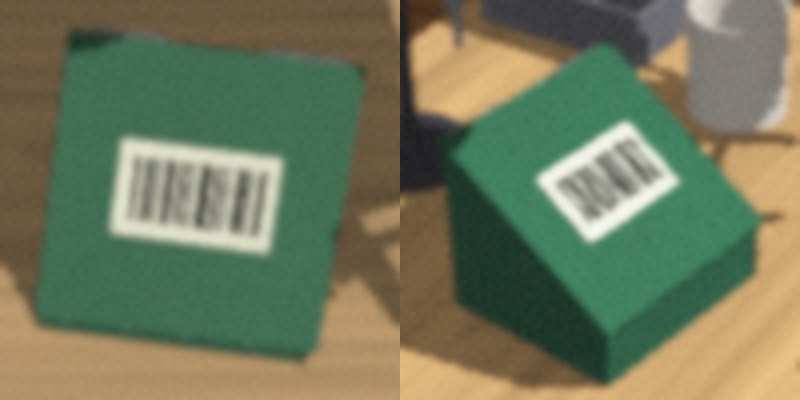

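View pics/w1.png

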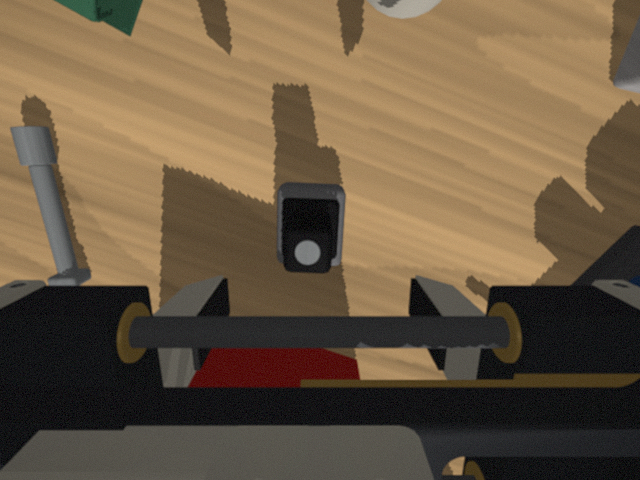

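The crop shows the lid shut, sitting flush on the walls. Its label corners in the top view are about (330.5,169), (371,174), (367.5,198) and (327.5,193.5). The wrist view shows the scanner with its handle-top disc at (308,252), square to the gripper. I'll measure both.

Run:
```python
from h import *
np.set_printoptions(precision=4,suppress=True)
c=np.load("wcal.npy",allow_pickle=True).item()
for p,z in(((308,252),.098),((284,252),.098),((331,252),.098),((277,190),.034),((343,190),.034),((279,262),.034),((341,262),.034)):
    print(p,plane("",p,z,c))
T=lambda u,v:(300+u/4,135+v/4); S=lambda u,v:(240+(u-400)/4,165+v/4)
t=[(122,137),(284,157),(270,253),(110,234),(72,32),(363,66),(305,360),(38,325)];s=[(537,178),(627,120),(680,183),(590,243),(450,150),(605,42),(757,225),(608,335)]
X=[]
for a,b in zip(t,s):
    x,e=tri(T(*a),S(*b));X.append(x);print(x,np.round(e,2))
X=np.array(X);print("label",X[:4].mean(0))
for Y in(X[:4],X[4:]):
    n=np.cross(Y[1]+Y[0]-Y[2]-Y[3],Y[0]+Y[3]-Y[1]-Y[2]);n/=np.linalg.norm(n);print("normal",n,np.degrees(np.arccos(n[2])),np.degrees(np.arctan2(-n[1],-n[0])))
for p in((432,313),(521,312),(517,380),(437,380)):
    print("red",plane("top",p,.132),plane("top",p,.045))
from scipy.spatial.transform import Rotation as R
print(R.from_rotvec(observe()["ee_rot"]).as_matrix())
```

```text
(308, 252) [ 0.4513 -0.2965  0.098 ]
(284, 252) [ 0.446  -0.2821  0.098 ]
(331, 252) [ 0.4564 -0.3104  0.098 ]
(277, 190) [ 0.4715 -0.2611  0.034 ]
(343, 190) [ 0.4896 -0.3104  0.034 ]
(279, 262) [ 0.4145 -0.2817  0.034 ]
(341, 262) [ 0.4325 -0.3308  0.034 ]
[0.6475 0.0001 0.1088] [0.33 0.37]
[ 0.6355 -0.0902  0.1088] [0.32 0.34]
[ 0.5889 -0.0845  0.0768] [0.45 0.49]
[0.6009 0.0068 0.0779] [0.79 0.9 ]
[0.6999 0.027  0.1284] [0.71 0.78]
[ 0.6794 -0.1316  0.1357] [0.49 0.5 ]
[ 0.5351 -0.1054  0.0482] [1.64 1.78]
[0.5568 0.0488 0.0476] [1.72 2.02]
label [ 0.6182 -0.0419  0.0931]
normal [-0.5522  0.0675  0.831 ] 33.80213598251804 -6.970635495125479
normal [-0.4925  0.0884  0.8658] 30.025902717648915 -10.173018532672799
red [ 0.3263 -0.2073  0.132 ] [ 0.3298 -0.227   0.045 ]
red [ 0.3274 -0.3936  0.132 ] [ 0.3309 -0.4274  0.045 ]
red [ 0.1897 -0.3749  0.132 ] [ 0.1828 -0.4073  0.045 ]
red [ 0.1907 -0.2113  0.132 ] [ 0.1838 -0.2312  0.045 ]
[[ 0.9375  0.348   0.0006]
 [ 0.348  -0.9375  0.0004]
 [ 0.0007 -0.0002 -1.    ]]
```

Request:
step_arm(steps=[[3.6, 9.2, 0, 0, 0, -0.009], [0, 0, -10, 0, 0, 0], [0, 0, -15, 0, 0, 0], [0, 0, -15, 0, 0, 0], [0, 0, -15, 0, 0, 0], [0, 0, -15, 0, 0, 0], [0, 0, -15, 0, 0, 0], [0, 0, -8, 0, 0, 0], [0, 0, -5, 0, 0, 0], [0, 0, 0, 0, 0, 0], [0, 0, 0, 0, 0, 0]], gripper=1)

```text
clock: 6.02
position: [0.4516, -0.2967, 0.0509]
ee_rot: [3.095, 0.539, 0.0]
force: [0.3, 0.1, 0.7]
width: 0.996
gripper_force: 0.0
```

Request:
step_arm(steps=[[0, 0, 0, 0, 0, 0], [0, 0, 0, 0, 0, 0], [0, 0, 0, 0, 0, 0], [0, 0, 0, 0, 0, 0], [0, 0, 0, 0, 0, 0], [0, 0, 0, 0, 0, 0], [0, 0, 0, 0, 0, 0], [0, 0, 0, 0, 0, 0]], gripper=0, force=30)

```text
clock: 6.68
position: [0.4513, -0.2968, 0.0507]
ee_rot: [3.095, 0.539, -0.0]
force: [0.8, -0.6, 0.2]
width: 0.471
gripper_force: 0.0
```

Request:
step_arm(steps=[[0, 0, 0, 0, 0, 0], [0, 0, 0, 0, 0, 0], [0, 0, 0, 0, 0, 0], [0, 0, 0, 0, 0, 0], [0, 0, 0, 0, 0, 0], [0, 0, 0, 0, 0, 0]])

```text
clock: 7.18
position: [0.4513, -0.2968, 0.0507]
ee_rot: [-3.095, -0.539, 0.0]
force: [-0.1, 0.2, -0.9]
width: 0.354
gripper_force: 29.6
```

Request:
step_arm(steps=[[0, 0, 10, 0, 0, 0], [0, 0, 25, 0, 0, -0.059], [0, 0, 27, 0, 0, -0.06], [0, 0, 27, 0, 0, -0.06], [0, 0, 27, 0, 0, -0.06], [0, 0, 28, 0, 0, -0.06], [0, 0, 28, 0, 0, -0.06], [0, 0, 28, 0, 0, -0.06], [8.2, 22, -3.9, -0.0059, -0.0462, -0.028], [8.2, 22, -3.9, -0.0059, -0.0462, -0.028], [8.2, 22, -3.9, -0.0059, -0.0462, 0], [8.2, 22, -3.9, -0.0059, -0.0462, 0], [8.2, 22, -3.9, -0.0059, -0.0462, 0], [8.2, 22, -3.9, -0.0059, -0.0462, 0], [8.2, 22, -3.9, -0.0059, -0.0462, 0], [8.2, 22, -3.9, -0.0059, -0.0462, 0], [8.2, 22, -3.9, -0.0059, -0.0462, 0], [8.2, 22, -3.9, -0.0059, -0.0462, 0], [8.2, 22, -3.9, -0.0059, -0.0462, 0], [8.2, 22, -3.9, -0.0059, -0.0462, 0]])

```text
clock: 8.85
position: [0.5458, -0.0429, 0.2059]
ee_rot: [2.985, -0.197, 0.824]
force: [-0.3, -1.0, -1.9]
width: 0.35
gripper_force: 29.6
```

Request:
step_arm(steps=[[0, 0, 0, 0, 0, 0], [0, 0, 0, 0, 0, 0]])

```text
clock: 9.02
position: [0.5455, -0.0439, 0.2056]
ee_rot: [2.985, -0.193, 0.819]
force: [-0.1, -0.7, -1.4]
width: 0.35
gripper_force: 29.6
```

```bash
cat > chk.py <<'E'
from h import *
from scipy.spatial.transform import Rotation as R
np.set_printoptions(precision=4,suppress=True)
s=observe();M=R.from_rotvec(s["ee_rot"]).as_matrix();n=np.array([-.5256,.0673,.848]);L=np.array([.6182,-.0419,.0931])
zt=M[:,2];print("tcp",s["position"],"z",zt,"ang",np.degrees(np.arccos(-zt@n)))
tgt=L+n*.1307;print("shift mm",(tgt-s["position"])*1e3,"turn",R.align_vectors([-n],[zt])[0].as_rotvec())
w=s["position"]+zt*.0507;d=L-w;print("dist",-d@n,"lateral where axis hits",w+zt*((d@n)/(zt@n))-L,M[:,0],M[:,1],s["joints"],s["width"])
d=cams.get_image("side");cv2.imwrite("pics/s2.png",cv2.resize(d[90:290,190:440,::-1],None,fx=3,fy=3,interpolation=cv2.INTER_CUBIC))
E
python3 chk.py
```

```text
tcp [ 0.5455 -0.0439  0.2056] z [ 0.5056 -0.072  -0.8597] ang 1.4842756652030082
shift mm [ 4.0092 10.8163 -1.673 ] turn [ 0.0032 -0.0231  0.0038]
dist 0.08280047767194117 lateral where axis hits [-0.0052 -0.0116 -0.0023] [ 0.8528 -0.1091  0.5107] [-0.1306 -0.9914  0.0062] [ 0.0229  0.1027 -0.1335  2.255   0.4962  0.2957 -2.2468] 0.34997353795851216
```

View pics/s2.png

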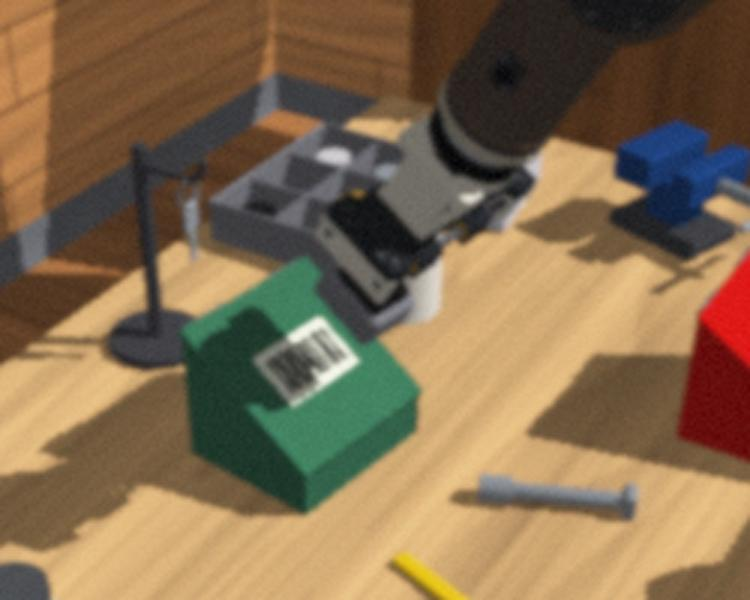

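The side view shows the scanner in the gripper, tilted parallel to the lid, with its head near (365,300) in the crop and clear of the tin. I'll apply the small correction.

Request:
step_arm(steps=[[2, 5.4, -0.8, 0.0016, -0.0116, 0.002], [2, 5.4, -0.8, 0.0016, -0.0116, 0.002], [0, 0, 0, 0, 0, 0], [0, 0, 0, 0, 0, 0]])

```text
clock: 9.4
position: [0.55, -0.0355, 0.2043]
ee_rot: [2.979, -0.197, 0.856]
force: [-1.0, -0.3, -1.4]
width: 0.354
gripper_force: 29.6
```

```bash
python3 chk.py
```

```text
tcp [ 0.55   -0.0355  0.2043] z [ 0.526  -0.0693 -0.8476] ang 0.6164648831406029
shift mm [-0.511   2.4057 -0.3533] turn [0.0017 0.0005 0.001 ]
dist 0.07985747611822372 lateral where axis hits [ 0.0005 -0.0027  0.0005] [ 0.8402 -0.1117  0.5306] [-0.1315 -0.9913 -0.0005] [-0.0251  0.1051 -0.1055  2.2713  0.5936  0.2647 -2.366 ] 0.35373285622531314
```

Request:
step_arm(steps=[[-0.5, 2.4, -0.3, 0.0017, 0, 0.001], [0, 0, 0, 0, 0, 0], [0, 0, 0, 0, 0, 0], [0, 0, 0, 0, 0, 0], [0, 0, 0, 0, 0, 0], [0, 0, 0, 0, 0, 0], [0, 0, 0, 0, 0, 0], [0, 0, 0, 0, 0, 0], [0, 0, 0, 0, 0, 0], [0, 0, 0, 0, 0, 0], [0, 0, 0, 0, 0, 0], [0, 0, 0, 0, 0, 0], [0, 0, 0, 0, 0, 0], [0, 0, 0, 0, 0, 0], [0, 0, 0, 0, 0, 0], [0, 0, 0, 0, 0, 0], [0, 0, 0, 0, 0, 0], [0, 0, 0, 0, 0, 0], [0, 0, 0, 0, 0, 0], [0, 0, 0, 0, 0, 0]])

```text
clock: 11.12
position: [0.5496, -0.0317, 0.2037]
ee_rot: [2.982, -0.194, 0.857]
force: [-0.4, 0.7, -1.2]
width: 0.35
gripper_force: 29.6
```

Request:
step_arm(steps=[[0, 0, 0, 0, 0, 0], [0, 0, 0, 0, 0, 0], [0, 0, 0, 0, 0, 0], [0, 0, 0, 0, 0, 0], [0, 0, 0, 0, 0, 0], [0, 0, 0, 0, 0, 0], [0, 0, 0, 0, 0, 0], [0, 0, 0, 0, 0, 0], [0, 0, 0, 0, 0, 0], [0, 0, 0, 0, 0, 0], [0, 0, 0, 0, 0, 0], [0, 0, 0, 0, 0, 0], [0, 0, 0, 0, 0, 0], [0, 0, 0, 0, 0, 0], [0, 0, 0, 0, 0, 0], [0, 0, 0, 0, 0, 0], [0, 0, 0, 0, 0, 0], [0, 0, 0, 0, 0, 0]])

```text
clock: 12.62
position: [0.5496, -0.0317, 0.2037]
ee_rot: [2.982, -0.195, 0.857]
force: [0.6, -0.3, -2.5]
width: 0.348
gripper_force: 29.6
```

```bash
python3 chk.py
```

```text
tcp [ 0.5496 -0.0317  0.2037] z [ 0.5267 -0.0659 -0.8475] ang 0.6137910423436538
shift mm [-0.096  -1.3709  0.2465] turn [-0.0011  0.0012 -0.0008]
dist 0.07982111648821051 lateral where axis hits [ 0.0002  0.0016 -0.    ] [ 0.8402 -0.111   0.5308] [-0.129  -0.9916 -0.0031] [-0.032   0.1051 -0.106   2.2737  0.6005  0.2629 -2.3785] 0.3477012139903521
```

Run:
```python
from h import *
a=cams.get_image("side")[130:240,270:370,::-1];b=cams.get_image("wrist")[:,:,::-1]
a=cv2.resize(a,(436,480),interpolation=cv2.INTER_CUBIC)
cv2.imwrite("pics/s3.png",np.hstack([a,b[:,140:500]]))
```

```text
(no output)
```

View pics/s3.png

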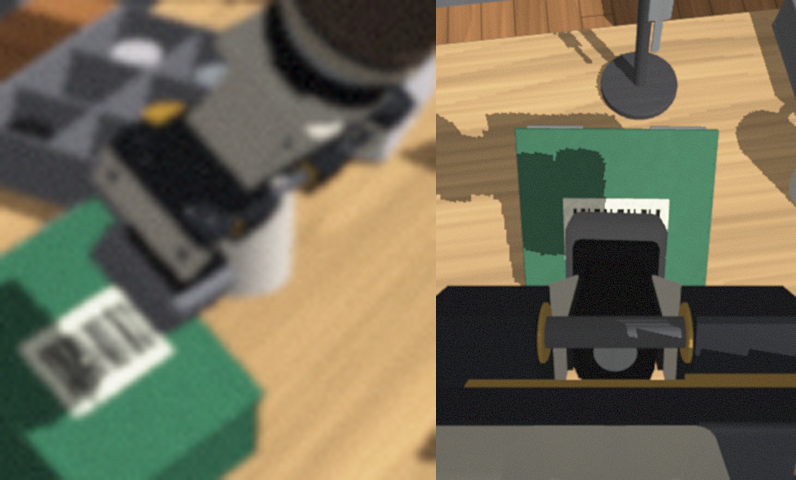

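Both views show the scanner square over the label, its window edge parallel to the bars and clear of the tin; the hold lasted about 3 s. Next I back off along the label normal and go to the coaster.

Request:
step_arm(steps=[[-8, 1, 13, 0, 0, 0], [-18, 3, 29, 0, 0, 0], [-7.6, 15, 0, 0.0059, 0.0462, 0], [-7.6, 25.9, 0, 0.0059, 0.0462, 0], [-7.6, 25.9, 0, 0.0059, 0.0462, 0], [-7.6, 25.9, -5, 0.0059, 0.0462, 0], [-7.6, 25.9, -7, 0.0059, 0.0462, 0], [-7.6, 25.9, -8, 0.0059, 0.0462, 0], [-7.6, 25.9, -8, 0.0059, 0.0462, 0], [-7.6, 25.9, -8, 0.0059, 0.0462, 0], [-7.6, 25.9, -8, 0.0059, 0.0462, 0], [-7.6, 25.9, -8, 0.0059, 0.0462, 0], [-7.6, 25.9, -8, 0.0059, 0.0462, 0], [-7.6, 25.9, -8, 0.0059, 0.0462, 0], [0, 10, -8, 0, 0, 0], [0, 0, 0, 0, 0, 0], [0, 0, 0, 0, 0, 0]])

```text
clock: 14.18
position: [0.4322, 0.2818, 0.169]
ee_rot: [-3.135, 0.204, -0.001]
force: [-0.6, -0.0, -1.2]
width: 0.352
gripper_force: 29.6
```

```bash
cat > chk2.py <<'E'
from h import *
from scipy.spatial.transform import Rotation as R
np.set_printoptions(precision=4,suppress=True)
s=observe();M=R.from_rotvec(s["ee_rot"]).as_matrix();zt=M[:,2]
print("z",zt,"shift mm",(np.array([.4325,.283,.0587])-s["position"])*1e3,"turn",R.align_vectors([[0,0,-1]],[zt])[0].as_rotvec(),M[:,1],s["joints"],s["force"])
E
python3 chk2.py
```

```text
z [ 0.0004  0.0002 -1.    ] shift mm [   0.295     1.219  -110.3335] turn [-0.0002  0.0004  0.    ] [-0.1294 -0.9916 -0.0002] [-0.3568  0.3554 -0.4175  1.8843  0.1762  0.9372 -2.5564] [-0.6306 -0.0446 -1.2271]
```

Request:
step_arm(steps=[[0.1, 0.4, -10, 0, 0, -0.05], [0.1, 0.4, -15, 0, 0, -0.05], [0.1, 0.4, -15, 0, 0, -0.05], [0, 0, -15, 0, 0, -0.05], [0, 0, -15, 0, 0, 0], [0, 0, 0, 0, 0, 0], [0, 0, 0, 0, 0, 0]])

```text
clock: 14.77
position: [0.4327, 0.2821, 0.1]
ee_rot: [-3.099, 0.518, -0.002]
force: [0.4, -0.2, -1.2]
width: 0.348
gripper_force: 29.6
```

```bash
python3 chk2.py
```

```text
z [ 0.0011 -0.0002 -1.    ] shift mm [ -0.1683   0.8726 -41.2671] turn [0.0002 0.0011 0.    ] [-0.325  -0.9457 -0.0002] [-0.4994  0.4244 -0.2395  1.967   0.1427  0.7653 -2.7233] [ 0.4149 -0.242  -1.185 ]
```

Request:
step_arm(steps=[[0, 0, 0, 0, 0, 0.07], [0, 0, 0, 0, 0, 0.07], [0, 0, 0, 0, 0, 0.07], [0, 0, 0, 0, 0, 0.07], [0, 0, 0, 0, 0, 0.07], [0, 0.5, 0, 0, 0, 0.07], [0, 0, -10, 0, 0, 0], [0, 0, -10, 0, 0, 0], [0, 0, 0, 0, 0, 0], [0, 0, 0, 0, 0, 0]])

```text
clock: 15.6
position: [0.4323, 0.2832, 0.079]
ee_rot: [-3.138, -0.137, 0.001]
force: [0.3, -0.3, -2.0]
width: 0.352
gripper_force: 29.6
```

```bash
python3 chk2.py
```

```text
z [-0.0007  0.0002 -1.    ] shift mm [  0.2416  -0.2003 -20.3061] turn [-0.0002 -0.0007  0.    ] [ 0.0875 -0.9962 -0.0003] [-0.4297  0.4673 -0.3362  1.9773  0.2231  0.7326 -2.3824] [ 0.3367 -0.2616 -1.9691]
```

Centred and upright. I'll lower it gently.

Request:
step_arm(steps=[[0, 0, -6, 0, 0, 0], [0, 0, -5, 0, 0, 0], [0, 0, -3, 0, 0, 0], [0, 0, -2, 0, 0, 0], [0, 0, -1, 0, 0, 0], [0, 0, -1, 0, 0, 0], [0, 0, 0, 0, 0, 0], [0, 0, 0, 0, 0, 0]])

```text
clock: 16.27
position: [0.4327, 0.2839, 0.0617]
ee_rot: [-3.137, -0.14, -0.001]
force: [-0.6, -0.7, -1.2]
width: 0.35
gripper_force: 29.6
```

Request:
step_arm(steps=[[0, 0, -0.8, 0, 0, 0], [0, 0, -0.8, 0, 0, 0], [0, 0, 0, 0, 0, 0]])

```text
clock: 16.52
position: [0.4327, 0.2838, 0.06]
ee_rot: [-3.137, -0.14, -0.001]
force: [-0.1, -0.6, -2.1]
width: 0.347
gripper_force: 29.6
```

Request:
step_arm(steps=[[0, 0, -0.7, 0, 0, 0], [0, 0, 0, 0, 0, 0], [0, 0, 0, 0, 0, 0]])

```text
clock: 16.77
position: [0.4327, 0.2838, 0.0594]
ee_rot: [-3.137, -0.14, -0.001]
force: [0.2, 0.0, -2.3]
width: 0.349
gripper_force: 29.6
```

Request:
step_arm(steps=[[0, 0, -0.5, 0, 0, 0], [0, 0, 0, 0, 0, 0], [0, 0, 0, 0, 0, 0]])

```text
clock: 17.02
position: [0.4327, 0.2839, 0.0589]
ee_rot: [-3.137, -0.14, -0.001]
force: [0.3, -0.3, -1.6]
width: 0.347
gripper_force: 29.6
```

Request:
step_arm(steps=[[0, 0, -0.5, 0, 0, 0], [0, 0, 0, 0, 0, 0], [0, 0, 0, 0, 0, 0]])

```text
clock: 17.27
position: [0.4328, 0.284, 0.0587]
ee_rot: [-3.137, -0.14, -0.001]
force: [-1.4, -1.4, 4.3]
width: 0.35
gripper_force: 29.6
```

Request:
step_arm(steps=[[0, 0, -0.5, 0, 0, 0], [0, 0, 0, 0, 0, 0], [0, 0, 0, 0, 0, 0]])

```text
clock: 17.52
position: [0.4328, 0.284, 0.0586]
ee_rot: [-3.137, -0.14, -0.002]
force: [-2.4, -1.6, 11.3]
width: 0.35
gripper_force: 29.6
```

Contact is at the expected height, so I release.

Request:
step_arm(steps=[[0, 0, 0.6, 0, 0, 0], [0, 0, 0, 0, 0, 0], [0, 0, 0, 0, 0, 0], [0, 0, 0, 0, 0, 0], [0, 0, 0, 0, 0, 0], [0, 0, 0, 0, 0, 0], [0, 0, 0, 0, 0, 0], [0, 0, 0, 0, 0, 0], [0, 0, 0, 0, 0, 0], [0, 0, 0, 0, 0, 0], [0, 0, 0, 0, 0, 0]], gripper=0.9)

```text
clock: 18.43
position: [0.4327, 0.2839, 0.0585]
ee_rot: [-3.137, -0.14, -0.001]
force: [0.3, -0.0, -0.1]
width: 0.896
gripper_force: 0.0
```

Request:
step_arm(steps=[[0, 0, 8, 0, 0, 0], [0, 0, 15, 0, 0, 0], [0, 0, 25, 0, 0, 0], [0, 0, 30, 0, 0, 0], [0, 0, 30, 0, 0, 0], [-10, -20, 25, 0, 0, 0], [-10, -35, 0, 0, 0, 0], [-10, -35, 0, 0, 0, 0], [-10, -35, 0, 0, 0, 0], [-10, -35, 0, 0, 0, 0], [0, 0, 0, 0, 0, 0], [0, 0, 0, 0, 0, 0]])

```text
clock: 19.43
position: [0.3823, 0.1221, 0.1922]
ee_rot: [-3.138, -0.135, -0.002]
force: [0.6, 1.1, 0.7]
width: 0.899
gripper_force: 0.0
```

Run:
```python
from h import *
a=cams.get_image("side")[100:400,120:440,::-1];b=cams.get_image("top")[120:420,130:450,::-1]
cv2.imwrite("pics/end.png",cv2.resize(np.hstack([a,b]),(800,375)))
```

```text
(no output)
```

View pics/end.png

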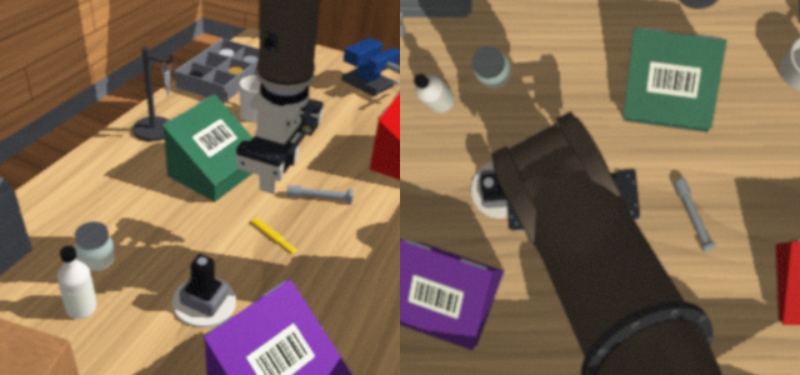

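The end view shows the scanner upright on the coaster, around (203,290) in the left crop. The lid is shut, the other things are in place, and the gripper is clear.

```bash
python3 -c "
from cell import job
print(job.sign_off())"
```

```text
the job is handed in; nothing more can be done
None
```

The job is handed in: the green tin's lid is shut, the label was held in the scanner's view square on from 80 mm for about 3 s, and the scanner stands upright on the middle of the coaster; the sign-off gave no verdict.

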